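# Unclip a battery housing's cover and set it down

### The job

Open the battery housing that stands on the tilted cradle: flip the sprung wire bale clips off both ends of the cover so that they hang open, then lift the cover squarely off and lay it gently, right way up and flat, wholly on the plywood board. Don't let the cover fall at any time, and leave the things lying around undisturbed.

Things in the scene. Friction and masses are not known exactly. Their poses are not given: they have to be found in the camera images.
- case: Open aluminium battery housing, fixed on a steel cradle that tilts it 30 degrees, its top facing the robot. Outside 140 mm (its x, up the slope, away from the robot) x 190 mm (its y, level, to the robot's left) x 95 mm high. Origin: centre of its underside; z: square to its rim, 30 degrees from vertical. Rim at z = 95 mm; the seated cover's flat top at z = 99 mm.
- clip_left (a joint): Swing of the wire bale clip at the housing's +y end, rad: 0 closed over the cover, 2.0 fully open (stop). It swings up, outwards (away from the cover) and down. Springy: its cross-bar, 12 mm inside the hinge line, must stretch about 2 mm over a 3 mm bead on the cover (roughly 6 N outwards at the tab); past about 0.4 rad it falls open by its own 75 g and stays there.
- clip_right (a joint): The same clip at the housing's -y end, swinging out towards -y. 0 closed, 2.0 fully open.
- tab_left (a point): Centre of the left clip's thumb tab: a grey upright plate 74 mm wide (along the housing's x), 5 mm thick, 34 mm tall, lip 9 mm thick on top. Closed, it stands just outside the cover's end, its lower edge level with the wire, leaning 11 degrees outwards, centre at y = 111 mm, z = 120 mm of the housing's frame. The clip's 5 mm wire cross-bar lies on the cover inside it, up to 6 mm above its top.
- tab_right (a point): The same tab of the right clip, at y = -111 mm, z = 120 mm of the housing's frame when closed.
- cover_grip (a point): Centre of the bar of the cover's D-handle: bar 80 mm long (cover's y), 16 mm thick (x), 20 mm tall, centre 34 mm above the cover's top and 52 mm above the skirt's lower edge; two 14 mm posts near its ends, 24 mm free height below it. Axes are the cover's, z square up out of its top; seated, they match the housing's and the point is at z = 133 mm of the housing's frame.
- hinge_left (a point): Middle of the left clip's hinge line, which runs along the housing's x at y = +100 mm, z = 50 mm of the housing's frame.
- hinge_right (a point): Middle of the right clip's hinge line, at y = -100 mm, z = 50 mm of the housing's frame.
- cover_top (a point): Middle of the cover's top plate. The cover is a loose black plastic lid with a grey handle, 0.3 to 0.5 kg, 151 mm (its x) x 201 mm (its y): a 4 mm plate with a 14 mm deep skirt (3 mm wall) that fits over the housing's rim with 2.5 mm play all round, so it comes off along the housing's z.
- corner_1 (a point): Corner of the cover at its +x +y, on the skirt's lower edge.
- corner_2 (a point): Corner of the cover at its +x -y, on the skirt's lower edge.
- corner_3 (a point): Corner of the cover at its -x -y, on the skirt's lower edge.
- corner_4 (a point): Corner of the cover at its -x +y, on the skirt's lower edge.
- board_top (a point): Centre of the upper face of the plywood set-down board, 215 mm (its x) x 280 mm (its y), 12 mm thick, fixed flat on the bench, left or right of the cradle. With the cover standing on it the cover's handle centre is 64 mm above the bench.
- socket_set: Blue socket set, 90 x 190 mm, 40 mm high, loose: leave alone. Origin: centre of its underside.
- driver: Cordless driver lying on its side, about 160 x 180 mm, 51 mm high, loose: leave alone. Origin on the bench under its motor.
- bolt_tin: Steel bowl for bolts, 84 mm wide, 60 mm high, loose: leave alone. Origin: centre of its underside.
Mind the look-alikes: they are no part of the job. Leave any pink or turquoise look-alike of the part that bears cover_grip alone.

How it is judged:
On the way, in this order (a step that is already met when the one before it is completed fails the run):
1. both bale clips are flipped open (past 1.4 rad) with the cover still seated on the housing (value of joint each of clip_left, clip_right above 1.4 rad and z of cover_grip in the frame of case between 0.128 and 0.138 m and angle between the z axis of cover_grip and the z axis of case, either way round below 0.08 rad), for 0.2 s.
2. the cover is held clear of the housing, still square to it (skirt edge over 10 mm above the rim, within 0.25 rad) (z of cover_grip in the frame of case above 0.157 m and angle between the z axis of cover_grip and the z axis of case, either way round below 0.25 rad and contact force between the fingers and cover above 0.5 N), for 0.1 s.
At the end, for the whole second after the job is handed in: The cover lies at rest, flat (within 0.05 rad) and right way up on the plywood board (handle centre within 5 mm of its resting height), its four corners over the board (at most 1 mm overhang), and both clips hang open (past 1.4 rad) (x of corner_1 in the frame of board_top between -0.1085 and 0.1085 m and y of corner_1 in the frame of board_top between -0.141 and 0.141 m and x of corner_2 in the frame of board_top between -0.1085 and 0.1085 m and y of corner_2 in the frame of board_top between -0.141 and 0.141 m and x of corner_3 in the frame of board_top between -0.1085 and 0.1085 m and y of corner_3 in the frame of board_top between -0.141 and 0.141 m and x of corner_4 in the frame of board_top between -0.1085 and 0.1085 m and y of corner_4 in the frame of board_top between -0.141 and 0.141 m and angle between cover_grip's own z axis and vertical below 0.05 rad and height (world z) of cover_grip between 0.059 and 0.069 m and linear speed of cover below 0.02 m/s and angular speed of cover below 0.1 rad/s and value of joint each of clip_left, clip_right above 1.4 rad); the robot touches nothing.
It fails at once if the cover is let fall (it moves faster than 0.45 m/s without being held) (linear speed of cover above 0.45 m/s and contact force between the fingers and cover below 0.2 N).
It fails at once if the socket set is shifted by more than 20 mm (distance of socket_set from where it was at the start of the episode above 0.02 m).
It fails at once if the cordless driver is shifted by more than 20 mm (distance of driver from where it was at the start of the episode above 0.02 m).
It fails at once if the bolt tin is shifted by more than 20 mm (distance of bolt_tin from where it was at the start of the episode above 0.02 m).
It also fails if it takes over 58 s, if anything falls off the work surface, if the arm or the gripper's body presses on something with over 40 N, if the wrist force passes 120 N, or if a joint passes its speed limit or range.

### The arm

A 7-joint arm with a two-finger parallel gripper is mounted at the origin on the work surface. World frame = base frame: x ahead of the robot, y to its left, z up, the work surface at z = 0. Lengths are in m, angles in rad, forces in N, time in s.
With the tool pointing down it reaches from about 0.4 to 0.875 m from the base axis. Payload 19.3 kg.
Tool frame: the origin (TCP) lies on the centre line of the jaws, within the pads' length; the fingertips stand 19 mm ahead of it and the grasp point (between the pads) is the TCP (bot.nose_length is the distance from the TCP to the fingertips, in m); y points along the fingers, z is the direction in which the jaws open and shut, and the axes are right-handed (so a half turn about y gives the same grasp; the last joint's range is limited). The gripper opens to 85 mm and grips with 20 to 120 N. Pads are 22 mm wide; open, the fingers measure 114 mm over their backs; the gripper's body (76 mm by 85 mm) begins 54 mm behind the grasp point. The pads swing forward as they close: fully open they stand 13 mm farther back than shut.
Start: joints at [1.113, 0.521, -0.036, 1.599, 0.021, 1.021, -0.113], TCP at [0.236, -0.579, 0.25] pointing down, gripper open.
Joint ranges: [-2.91, 2.91], [-0.3, 2.13], [-1.5, 1.42], [0.17, 2.43], [-1.26, 4.41], [0.16, 1.93], [-2.52, 2.52]. Speed limits (rad/s): [1.89, 1.89, 2.39, 2.39, 3.01, 3.01, 3.01].

### API

Orientations are given as [roll, pitch, yaw] about the fixed x, y, z axes, in that order (R = Rz(yaw) Ry(pitch) Rx(roll)).
In Python, from workcell import observe, cams, workorder, bot gives the robot as it stands. The module is installed in compiled form; this text tells all that it offers.
- The arm moves only by the tool apply_moves, never from a script. Its arguments are lists of equal length, an entry for each row: "jaw": the opening, from -1 (shut) to 1 (fully open), so that 0 is half open; "translation": the shift along the world's x, y, z in m, a list of three; "angular": the turn, a rotation vector about the world's x, y, z in degrees, a list of three. In form: {"jaw": [jaw, ...], "translation": [[x, y, z], ...], "angular": [[ax, ay, az], ...]}. A call has 1 to 5 rows; each row is the pose to reach, as a shift and turn from the pose commanded when the call began; what a row does not reach only later rows make up. A row lasts 1/10 s, in which the tool goes at most 50 mm and 8.59 degrees, less where a joint would pass 70% of its speed; a pose out of reach is approached as far as the arm can. A call with a gripper value outside its range is refused whole. The fingers move at their own pace and stop on an object; "newtons" is the grip in N (left out, the last holds). Time passes only in rows, so rows that repeat a pose let the fingers close. It gives the time, the measured TCP pose, the force and the opening at its end, in the units of the state.
- observe(): the state, without advancing time (a new reading comes with each control period).
- cams.grab_frame(name): name is "scene" or "top" or "wrist"; returns a dict with "pixels" (480x640x3 uint8, red, green, blue), "mtx" (3x3 intrinsics, pixels), "distortion" ([k1, k2, p1, p2, k3] as OpenCV has them; the pictures are not rectified), "R" (3x3) and "t" (3): a world point X has camera coordinates R X + t. Camera axes: x right, y down, z forward; pixel columns grow to the right and rows downward; lengths in m; the calibration is good to about 2 mm. A picture is of the moment at which its call begins. There is no depth.
- workorder.job_done(): hands the job in, once; it reports no verdict.
The state is a dict: "clock": time; "qpos": joint angles; "qd": joint speeds; "joint_efforts": joint torques, N m; "position": TCP position; "tool_rot": TCP orientation; "force": force on the tool from outside, world axes, zero at the start; "moment": the same for the moment, N m; "grip_width": finger opening in m.
Only numpy, scipy, OpenCV 4.12 (cv2) and the standard library are available. Lean on these libraries where they do the work, as an engineer would, in place of code of your own. Each camera call takes 0.05 s, during which the arm holds its last target. There are 200 camera calls.

## Working session

There is one attempt and no reset: what is moved stays moved. The work goes in short steps, Python scripts to look and compute and a tool call to move; the robot and the scene stay as the last step left them, time stands still between calls to the robot, and variables do not carry over. Pictures are saved under pics/ and viewed, about 8 in all and at most 12, crops included, and the job is handed in when it is done.

Besides the shell and the picture viewer there is one more tool, called after "Request:" as a command line: name --argument value ..., lists and objects as JSON in quotes. apply_moves: Moves the arm, as the interface text tells. Its arguments: {"type":"object","properties":{"jaw":{"type":"array"},"translation":{"type":"array"},"angular":{"type":"array"},"newtons":{"type":"number"}},"required":["jaw","translation","angular"]}

```bash
mkdir -p pics
python3 - <<'E'
from workcell import observe,cams,bot
import cv2,pickle
print(observe()); print([a for a in dir(bot) if a[0]!='_'])
d={}
for n in("scene","top","wrist"):
    f=cams.grab_frame(n);d[n]=f
    cv2.imwrite(f"pics/{n}0.png",f["pixels"][:,:,::-1]);print(n,f["mtx"].tolist(),f["distortion"],f["R"].round(4).tolist(),f["t"])
pickle.dump(d,open("f0.pkl","wb"))
E
```

```text
{'clock': 0.0, 'qpos': array([ 1.11279669,  0.52204198, -0.03629548,  1.60001989,  0.02119924,
        1.02108788, -0.11283352]), 'qd': array([ 6.10699053e-04,  5.58987612e-04, -9.76378767e-04, -9.09779327e-05,
       -4.35050936e-04,  3.82495453e-04,  9.70518788e-04]), 'joint_efforts': array([-6.32136616e-04, -9.27068567e+01,  1.97963633e+00, -3.69920182e+01,
        1.78308453e-02,  8.13903665e-03,  2.29773013e-05]), 'position': array([ 0.23617287, -0.57831115,  0.2497044 ]), 'tool_rot': array([-1.57196437e+00, -9.90861761e-05, -2.75386433e+00]), 'force': array([0.03080085, 0.52565818, 0.27233787]), 'moment': array([-0.02185583, -0.00733397, -0.0237653 ]), 'grip_width': 0.0849342513281145}
['IKError', 'nose_length']
scene [[560.8849828485768, 0.0, 323.43781512317923], [0.0, 560.8849828485768, 241.63018442640478], [0.0, 0.0, 1.0]] [-0.06000665  0.          0.          0.          0.        ] [[-0.16, 0.987, 0.014], [0.6332, 0.1135, -0.7656], [-0.7572, -0.1136, -0.6432]] [ 0.19714479 -0.20980444  1.65033491]
top [[482.2026613894268, 0.0, 320.4104748513229], [0.0, 482.2026613894268, 239.40491110799545], [0.0, 0.0, 1.0]] [-0.0930988  0.         0.         0.         0.       ] [[0.0076, -1.0, 0.0042], [-0.9988, -0.0078, -0.048], [0.048, -0.0039, -0.9988]] [-0.11480201  0.5239725   1.12235806]
wrist [[344.4281270750655, 0.0, 326.0773816264411], [0.0, 344.4281270750655, 239.61407162487376], [0.0, 0.0, 1.0]] [-0.04920786  0.          0.          0.          0.        ] [[0.3791, -0.9253, -0.0004], [-0.8815, -0.3613, 0.3039], [-0.2814, -0.1148, -0.9527]] [-0.62418905 -0.04039068  0.37940945]
```

View pics/scene0.png

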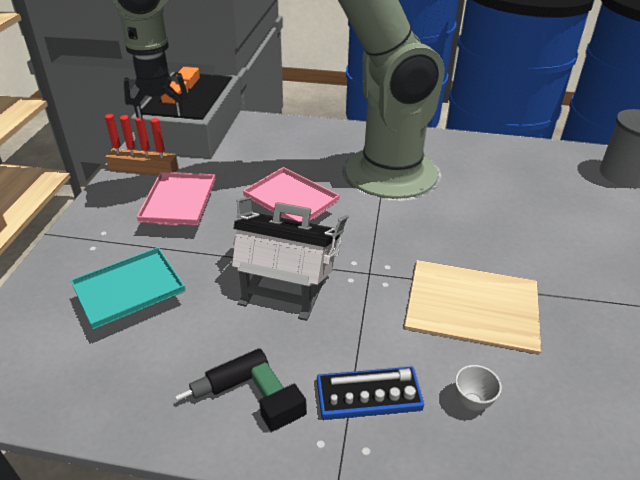

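View pics/top0.png

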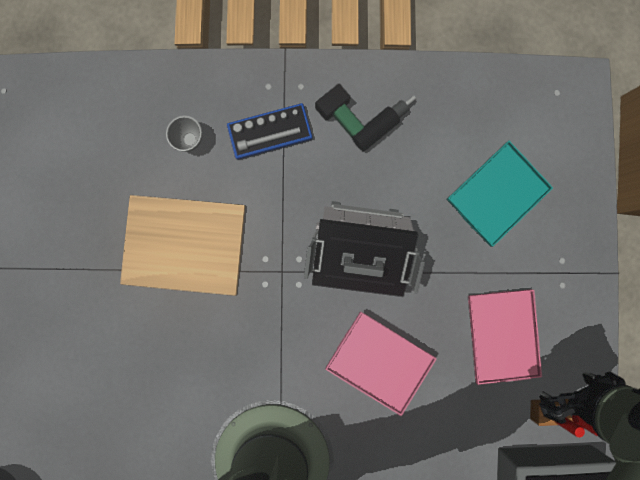

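The scene view looks back towards the robot: cover and grey handle at (290,213), board at (475,305). The top view shows the cover at (365,258), handle at (363,264), tabs at (317,256) and (410,268), and board at (183,245). The look-alikes are the pink trays at (382,362) and (505,336) and the turquoise tray at (499,193). The only black lid with a D-handle is the one on the cradle, so I choose that one. Next is a close crop.

Run:
```python
import pickle,cv2,numpy as np
d=pickle.load(open("f0.pkl","rb"))
a=d["top"]["pixels"][195:305,295:445,::-1]; b=d["scene"]["pixels"][190:300,220:360,::-1]
a=cv2.resize(a,(800,587),interpolation=cv2.INTER_CUBIC)
b=cv2.resize(b,(763,600),interpolation=cv2.INTER_CUBIC)
cv2.imwrite("pics/ca.png",a);cv2.imwrite("pics/cb.png",b)
```

```text
(no output)
```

View pics/ca.png

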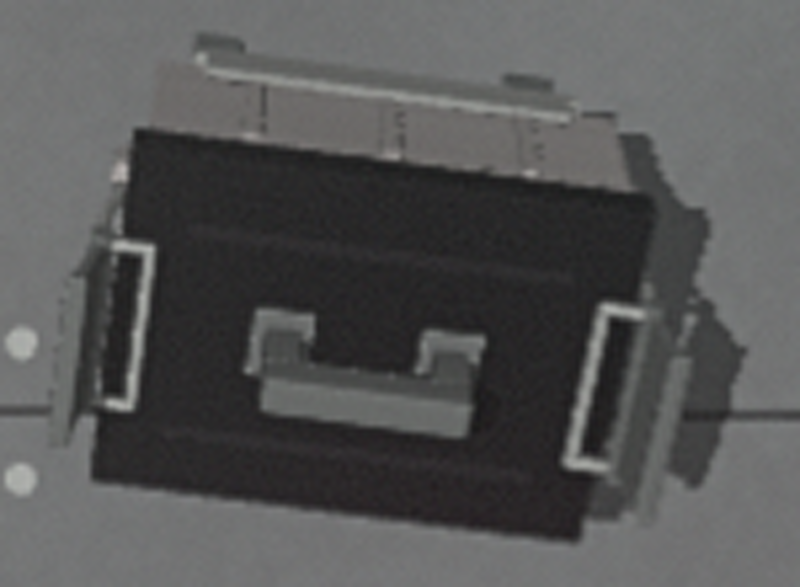

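View pics/cb.png

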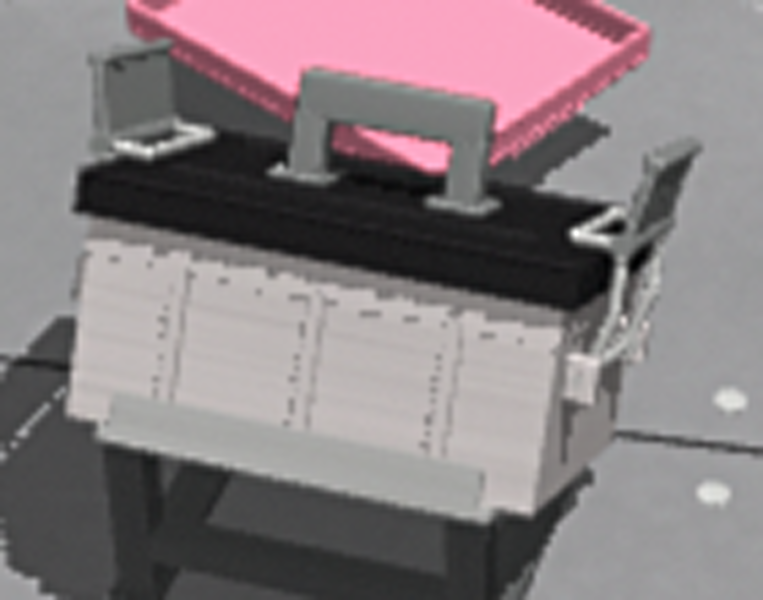

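The crop confirms the black lid with the grey D-handle, both bale clips closed. The handle bar is at crop (365,405), and the tabs stand at (75,350) and (655,420). Now I triangulate.

```bash
cat > h.py <<'E'
import cv2,numpy as np
from scipy.spatial.transform import Rotation as Ro
def und(f,p): return cv2.undistortPoints(np.array([[p]],float),f["mtx"],f["distortion"])[0,0]
def ray(f,p):
    R=np.array(f["R"]);c=-R.T@f["t"];v=R.T@np.r_[und(f,p),1];return c,v/np.linalg.norm(v)
def plane(f,p,z):
    c,v=ray(f,p);return c+v*(z-c[2])/v[2]
def tri(fa,pa,fb,pb):
    c1,v1=ray(fa,pa);c2,v2=ray(fb,pb)
    s=np.linalg.lstsq(np.c_[v1,-v2],c2-c1,rcond=None)[0]
    a=c1+s[0]*v1;b=c2+s[1]*v2;return (a+b)/2,np.linalg.norm(a-b)
def proj(f,X): return cv2.projectPoints(np.array(X,float).reshape(-1,3),cv2.Rodrigues(np.array(f["R"]))[0],np.array(f["t"]),f["mtx"],f["distortion"])[0][:,0]
E
python3 - <<'E'
from h import *
import pickle
d=pickle.load(open("f0.pkl","rb"));T,S=d["top"],d["scene"]
tp=lambda u,v:(295+u/5.333-.4,195+v/5.336-.4); sp=lambda u,v:(220+u/5.45-.4,190+v/5.4545-.4)
pts={"c1":((135,128),(575,308),(75.5,100.5,81)),"c2":((655,195),(76,212),(75.5,-100.5,81)),
"hL":((262,376),(495,105),(8,40,143)),"hR":((472,405),(308,72),(8,-40,143))}
W=[];L=[]
for k,(a,b,l) in pts.items():
    X,e=tri(T,tp(*a),S,sp(*b));W.append(X);L.append(np.array(l)/1e3);print(k,X.round(4),"gap",e.round(4))
W=np.array(W);L=np.array(L)
print("lens",np.linalg.norm(W[0]-W[1]),np.linalg.norm(W[2]-W[3]))
R,_=Ro.align_vectors(W-W.mean(0),L-L.mean(0));print("free fit euler xyz",R.as_euler('xyz',degrees=True))
y=(W[0]-W[1])[:2]+(W[2]-W[3])[:2];yaw=np.arctan2(-y[0],y[1])
R=Ro.from_euler('xyz',[0,-30,np.degrees(yaw)],degrees=True);o=W.mean(0)-R.apply(L.mean(0))
print("yaw",np.degrees(yaw),"origin",o,"res mm",((R.apply(L)+o-W)*1e3).round(1).tolist())
for n,p in dict(grip=(0,0,.133),tabL=(0,.111,.12),tabR=(0,-.111,.12)).items():
    X=R.apply(p)+o;print(n,X.round(4),proj(T,X).round(1),proj(S,X).round(1))
# near top corners check
for l,px in(((-.0755,.1005,.099),(93,480)),((-.0755,-.1005,.099),(580,540))): print(proj(T,R.apply(l)+o).round(1),np.round(tp(*px),1))
# board
C={}
for n,f in(("top",T),("scene",S)):
    h=cv2.cvtColor(f["pixels"],cv2.COLOR_RGB2HSV);m=cv2.inRange(h,(10,50,110),(28,255,255))
    cs=[c for c in cv2.findContours(m,0,2)[0] if cv2.contourArea(c)>3000]
    for c in cs:
        q=cv2.approxPolyDP(cv2.convexHull(c),6,True)[:,0];print(n,cv2.contourArea(c),q.tolist())
        if len(q)==4:print([plane(f,p,.012).round(3).tolist() for p in q])
pickle.dump((R.as_matrix(),o),open("case.pkl","wb"))
E
```

```text
c1 [ 0.5603 -0.1083  0.1617] gap 0.0011
c2 [ 0.536  -0.3082  0.1601] gap 0.0034
hL [ 0.4656 -0.1562  0.1796] gap 0.0022
hR [ 0.455  -0.2347  0.178 ] gap 0.0039
lens 0.2013239607759005 0.07924127043608052
free fit euler xyz [  0.54534996 -31.16353674  -7.66036684]
yaw -7.133556593010797 origin [ 0.52392033 -0.20429375  0.0519705 ] res mm [[0.8, 0.7, -1.8], [0.1, 1.1, -0.2], [-0.7, -0.4, 0.2], [-0.1, -1.3, 1.8]]
grip [ 0.4579 -0.196   0.1672] [[362.5 269. ]] [[292.5 209.4]]
tabL [ 0.4782 -0.0867  0.1559] [[308.8 258.7]] [[340.9 224.7]]
tabR [ 0.4506 -0.307   0.1559] [[415.7 272.8]] [[244.3 206.2]]
[[310.8 284.7]] [312.  284.6]
[[402.6 296.7]] [403.4 295.8]
top 10344.5 [[130, 195], [244, 205], [235, 295], [121, 284]]
[[0.628, 0.347, 0.012], [0.605, 0.071, 0.012], [0.392, 0.089, 0.012], [0.415, 0.363, 0.012]]
scene 9129.5 [[416, 261], [535, 280], [539, 353], [405, 328]]
[[0.403, 0.088, 0.012], [0.421, 0.363, 0.012], [0.639, 0.345, 0.012], [0.617, 0.073, 0.012]]
scene 3315.0 [[69, 173], [0, 254], [0, 164]]
```

```bash
cat > go.py <<'E'
# go.py case x y z (mm)  |  go.py world x y z yaw_deg : shift & turn to the pose
import sys,pickle
from h import *
from workcell import observe
s=observe();Rc,o=pickle.load(open("case.pkl","rb"))
Rn=Ro.from_euler('xyz',s["tool_rot"]).as_matrix();p=s["position"]
m=sys.argv[1];v=np.array(list(map(float,sys.argv[2:5])))/1e3
if m=="case": Rt=np.c_[-Rc[:,1],-Rc[:,2],Rc[:,0]];X=Rc@v+o
else:
    B=Ro.from_euler('z',float(sys.argv[5]),degrees=True).as_matrix();Rt=np.c_[-B[:,1],-B[:,2],B[:,0]];X=v
print("t",s["clock"],"tcp case",((Rc.T@(p-o))*1e3).round(1),"F case",(Rc.T@s["force"]).round(1),"w",round(s["grip_width"],4))
print("target",X.round(4),"shift",(X-p).round(4),"turn",np.degrees(Ro.from_matrix(Rt@Rn.T).as_rotvec()).round(2),"q",s["qpos"].round(2))
E
python3 go.py case 0 80 200; python3 go.py case 0 80 141
```

```text
t 0.15 tcp case [-108.1 -406.9  290.9] F case [ 0.3  0.1 -0.2] w 0.0855
target [ 0.4346 -0.1125  0.2252] shift [ 0.1984  0.4659 -0.0247] turn [-19.14 -24.98  59.2 ] q [ 1.11  0.52 -0.04  1.6   0.02  1.02 -0.11]
t 0.15 tcp case [-108.1 -406.9  290.9] F case [ 0.3  0.1 -0.2] w 0.0855
target [ 0.4639 -0.1162  0.1741] shift [ 0.2277  0.4622 -0.0758] turn [-19.14 -24.98  59.2 ] q [ 1.11  0.52 -0.04  1.6   0.02  1.02 -0.11]
```

Request:
apply_moves --jaw '[-1,-1,-1,-1,-1]' --translation '[[0.018,0.045,0.012],[0.036,0.09,0.024],[0.054,0.135,0.036],[0.072,0.18,0.045],[0.09,0.22,0.05]]' --angular '[[-2,-2.5,6],[-4,-5,12],[-6,-7.5,18],[-8,-10,24],[-9.6,-12.5,29.6]]' --newtons 60

```text
clock: 0.65
position: [0.3268, -0.3564, 0.301]
tool_rot: [-1.305, 0.07, -2.22]
force: [1.4, -1.0, -0.4]
grip_width: 0.0123
```

```bash
python3 go.py case 0 80 220
```

```text
t 0.65 tcp case [ -28.6 -175.4  304. ] F case [ 1.2 -0.8 -1.1] w 0.0123
target [ 0.4247 -0.1113  0.2425] shift [ 0.0979  0.2451 -0.0585] turn [ -9.39 -12.3   29.34] q [ 1.04  0.13 -0.29  2.07 -0.09  0.69  0.15]
```

Request:
apply_moves --jaw '[-1,-1,-1,-1,-1]' --translation '[[0.018,0.046,0.0],[0.036,0.092,-0.01],[0.055,0.138,-0.02],[0.075,0.184,-0.04],[0.092,0.23,-0.055]]' --angular '[[-2,-2.5,6],[-4,-5,12],[-6,-7.5,18],[-8,-10,24],[-9.4,-12.3,29.3]]'

```text
clock: 1.15
position: [0.4143, -0.1381, 0.2511]
tool_rot: [-1.058, 0.002, -1.707]
force: [0.9, -0.6, -0.9]
grip_width: 0.0003
```

```bash
python3 go.py case 0 80 141
python3 - <<'E'
from workcell import cams
import cv2,pickle
S=cams.grab_frame("scene");pickle.dump(S,open("s1.pkl","wb"))
b=S["pixels"][120:300,200:400,::-1]
cv2.imwrite("pics/s1.png",cv2.resize(b,(666,600),interpolation=cv2.INTER_CUBIC))
E
```

```text
t 1.15 tcp case [ -1.8  52.1 231. ] F case [ 0.4 -0.5 -1.2] w 0.0003
target [ 0.4639 -0.1162  0.1741] shift [ 0.0496  0.022  -0.077 ] turn [-0.18 -0.59  0.66] q [ 0.86  0.07 -0.66  2.4   0.04  0.17  0.04]
```

View pics/s1.png

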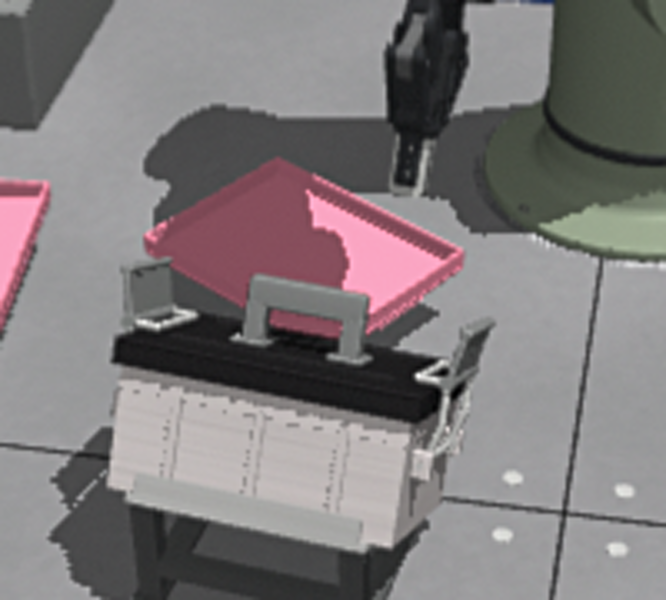

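Run:
```python
from h import *
import pickle
from workcell import observe
s=observe();S=pickle.load(open("s1.pkl","rb"));R=Ro.from_euler('xyz',s["tool_rot"]).as_matrix()
for d in(.0,.019,.032):print(d,proj(S,s["position"]+R[:,1]*d))
```

```text
0.0 [[324.95484419 169.51762675]]
0.019 [[323.61826391 178.37281577]]
0.032 [[322.70824786 184.40300277]]
```

Request:
apply_moves --jaw '[-1,-1,-1,-1,-1]' --translation '[[0.0,0.015,0.0],[0.01,0.03,-0.015],[0.015,0.03,-0.03],[0.025,0.026,-0.04],[0.03,0.026,-0.045]]' --angular '[[0,-0.6,0.6],[0,-0.6,0.6],[0,-0.6,0.6],[0,-0.6,0.6],[0,-0.6,0.6]]'

```text
clock: 1.7
position: [0.425, -0.1232, 0.2244]
tool_rot: [-1.068, -0.012, -1.712]
force: [-0.0, -1.0, 0.6]
grip_width: 0.0002
```

```bash
python3 go.py case 0 80 141
```

```text
t 1.7 tcp case [ -7.5  68.1 203.5] F case [ 0.4 -1.   0.5] w 0.0002
target [ 0.4639 -0.1162  0.1741] shift [ 0.0389  0.0071 -0.0504] turn [ 0.5  -1.27  0.98] q [ 0.85  0.16 -0.77  2.42  0.93  0.16 -0.91]
```

Request:
apply_moves --jaw '[-1,-1,-1,-1,-1]' --translation '[[0.015,0.005,-0.015],[0.025,0.007,-0.03],[0.039,0.007,-0.05],[0.039,0.007,-0.05],[0.039,0.007,-0.05]]' --angular '[[0,0,0],[0.5,-1.2,1],[0.5,-1.2,1],[0.5,-1.2,1],[0.5,-1.2,1]]'

```text
clock: 2.2
position: [0.4647, -0.1156, 0.174]
tool_rot: [-1.048, 0.001, -1.693]
force: [0.1, 0.2, 0.6]
grip_width: 0.0002
```

```bash
python3 go.py case 0 96 135;python3 go.py case 0 150 133
```

```text
t 2.2 tcp case [  0.6  80.7 140.6] F case [0.4 0.2 0.5] w 0.0002
target [ 0.4689 -0.1007  0.1689] shift [ 0.0042  0.0149 -0.0051] turn [-0.05 -0.03 -0.11] q [ 0.76  0.36 -0.76  2.41  1.86  0.27 -1.81]
t 2.2 tcp case [  0.6  80.7 140.6] F case [0.4 0.2 0.5] w 0.0002
target [ 0.4766 -0.0472  0.1672] shift [ 0.0119  0.0684 -0.0069] turn [-0.05 -0.03 -0.11] q [ 0.76  0.36 -0.76  2.41  1.86  0.27 -1.81]
```

Request:
apply_moves --jaw '[-1,-1,-1,-1,-1]' --translation '[[0.004,0.014,-0.005],[0.006,0.028,-0.006],[0.008,0.042,-0.007],[0.01,0.056,-0.007],[0.012,0.07,-0.007]]' --angular '[[0,0,0],[0,0,0],[0,0,0],[0,0,0],[0,0,0]]'

```text
clock: 2.7
position: [0.476, -0.0456, 0.1675]
tool_rot: [-1.049, 0.0, -1.695]
force: [0.7, -0.3, 0.5]
grip_width: 0.0001
```

```bash
python3 go.py case 0 80 150
```

```text
t 2.7 tcp case [ -0.5 151.5 133.7] F case [ 0.9 -0.2  0. ] w 0.0001
target [ 0.4594 -0.1156  0.1819] shift [-0.0165 -0.07    0.0143] turn [-0.02 -0.09 -0.03] q [ 0.62  0.4  -0.85  2.42  1.77  0.43 -1.92]
```

```bash
python3 go.py case 10 130 185;python3 go.py case 10 0 185;python3 go.py case 0 -80 185;python3 - <<'E'
from workcell import cams
import cv2
b=cams.grab_frame("scene")["pixels"][120:300,200:400,::-1]
cv2.imwrite("pics/s2.png",cv2.resize(b,(666,600),interpolation=cv2.INTER_CUBIC))
E
```

```text
t 2.7 tcp case [ -0.5 151.5 133.7] F case [ 0.9 -0.2  0. ] w 0.0001
target [ 0.4569 -0.0649  0.2172] shift [-0.0191 -0.0193  0.0497] turn [-0.02 -0.09 -0.03] q [ 0.62  0.4  -0.85  2.42  1.77  0.43 -1.92]
t 2.7 tcp case [ -0.5 151.5 133.7] F case [ 0.9 -0.2  0. ] w 0.0001
target [ 0.4407 -0.1939  0.2172] shift [-0.0352 -0.1483  0.0497] turn [-0.02 -0.09 -0.03] q [ 0.62  0.4  -0.85  2.42  1.77  0.43 -1.92]
t 2.7 tcp case [ -0.5 151.5 133.7] F case [ 0.9 -0.2  0. ] w 0.0001
target [ 0.4222 -0.2722  0.2122] shift [-0.0538 -0.2266  0.0447] turn [-0.02 -0.09 -0.03] q [ 0.62  0.4  -0.85  2.42  1.77  0.43 -1.92]
```

View pics/s2.png

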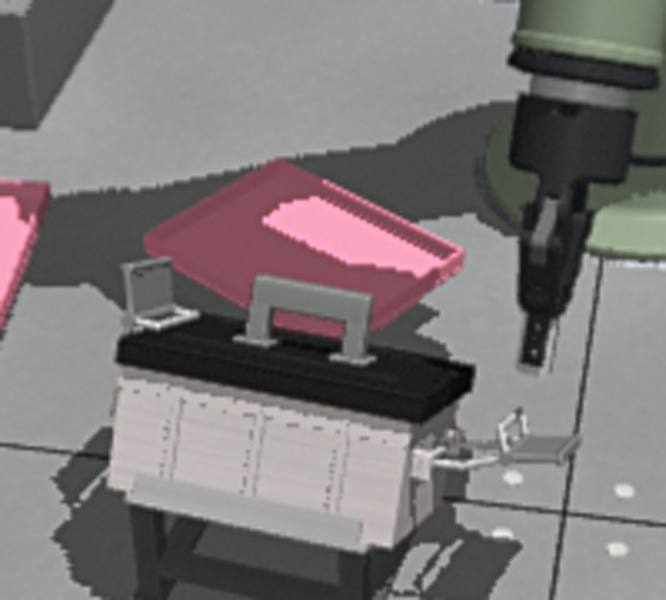

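The left clip is swinging open: its tab is at crop (540,445), the right clip is still closed, and the cover is seated. Next I go over to the right end.

Request:
apply_moves --jaw '[-1,-1,-1,-1,-1]' --translation '[[-0.01,0.0,0.025],[-0.019,-0.019,0.05],[-0.024,-0.06,0.05],[-0.03,-0.105,0.05],[-0.035,-0.148,0.05]]' --angular '[[0,0,0],[0,0,0],[0,0,0],[0,0,0],[0,0,0]]'

```text
clock: 3.25
position: [0.447, -0.1475, 0.2157]
tool_rot: [-1.054, -0.003, -1.695]
force: [0.7, 0.0, -1.1]
grip_width: 0.0003
```

```bash
python3 go.py case 0 -80 185;python3 go.py case 0 -80 141
```

```text
t 3.25 tcp case [  9.7  46.8 183.5] F case [ 0.   0.1 -1.3] w 0.0003
target [ 0.4222 -0.2722  0.2122] shift [-0.0248 -0.1247 -0.0035] turn [ 0.11 -0.39 -0.04] q [ 1.    0.26 -0.88  2.37  1.16  0.18 -1.04]
t 3.25 tcp case [  9.7  46.8 183.5] F case [ 0.   0.1 -1.3] w 0.0003
target [ 0.444  -0.2749  0.1741] shift [-0.003  -0.1274 -0.0416] turn [ 0.11 -0.39 -0.04] q [ 1.    0.26 -0.88  2.37  1.16  0.18 -1.04]
```

Request:
apply_moves --jaw '[-1,-1,-1,-1,-1]' --translation '[[-0.005,-0.03,0.002],[-0.01,-0.06,0.002],[-0.015,-0.09,0.001],[-0.02,-0.125,0.0],[-0.02,-0.125,0.0]]' --angular '[[0.1,-0.4,0],[0.1,-0.4,0],[0.1,-0.4,0],[0.1,-0.4,0],[0.1,-0.4,0]]'

```text
clock: 3.75
position: [0.425, -0.2766, 0.2143]
tool_rot: [-1.049, 0.004, -1.704]
force: [0.2, 1.5, 0.0]
grip_width: 0.0001
```

```bash
python3 go.py case 0 -80 141
```

```text
t 3.75 tcp case [  3.9 -84.  185.1] F case [0.  1.6 0. ] w 0.0001
target [ 0.444  -0.2749  0.1741] shift [ 0.0191  0.0017 -0.0402] turn [-0.22 -0.05  0.48] q [ 1.53  0.47 -1.15  2.25  0.92  0.29 -0.45]
```

Request:
apply_moves --jaw '[-1,-1,-1,-1]' --translation '[[0.006,0.002,-0.015],[0.012,0.002,-0.03],[0.019,0.002,-0.04],[0.019,0.002,-0.04]]' --angular '[[0,0,0],[-0.2,0,0.5],[-0.2,0,0.5],[-0.2,0,0.5]]'

```text
clock: 4.15
position: [0.4466, -0.2678, 0.1742]
tool_rot: [-1.049, -0.001, -1.684]
force: [-0.8, -0.3, 0.3]
grip_width: -0.0004
```

```bash
python3 go.py case 0 -96 135;python3 go.py case 0 -150 133
```

```text
t 4.15 tcp case [  1.5 -72.7 140.3] F case [-0.5 -0.4  0.7] w -0.0004
target [ 0.445  -0.2912  0.1689] shift [-0.0016 -0.0233 -0.0053] turn [ 0.06 -0.1  -0.67] q [ 1.27  0.49 -0.89  2.27  1.27  0.18 -0.8 ]
t 4.15 tcp case [  1.5 -72.7 140.3] F case [-0.5 -0.4  0.7] w -0.0004
target [ 0.4393 -0.3449  0.1672] shift [-0.0073 -0.077  -0.0071] turn [ 0.06 -0.1  -0.67] q [ 1.27  0.49 -0.89  2.27  1.27  0.18 -0.8 ]
```

Request:
apply_moves --jaw '[-1,-1,-1,-1,-1]' --translation '[[-0.001,-0.015,-0.004],[-0.002,-0.03,-0.006],[-0.004,-0.046,-0.007],[-0.006,-0.062,-0.007],[-0.007,-0.078,-0.007]]' --angular '[[0,0,0],[0,0,-0.5],[0,0,-0.5],[0,0,-0.5],[0,0,-0.5]]'

```text
clock: 4.65
position: [0.4387, -0.3471, 0.1686]
tool_rot: [-1.048, -0.001, -1.694]
force: [-0.1, -0.5, -0.9]
grip_width: 0.0003
```

```bash
python3 go.py case 10 -140 190; python3 go.py case 10 0 195
```

```text
t 4.65 tcp case [   0.5 -152.3  134.4] F case [-0.5 -0.5 -0.8] w 0.0003
target [ 0.4209 -0.3325  0.2215] shift [-0.0179  0.0146  0.0529] turn [ 0.08 -0.05 -0.1 ] q [ 1.5   0.63 -1.04  2.15  1.08  0.3  -0.43]
t 4.65 tcp case [   0.5 -152.3  134.4] F case [-0.5 -0.5 -0.8] w 0.0003
target [ 0.4358 -0.1933  0.2258] shift [-0.003   0.1538  0.0573] turn [ 0.08 -0.05 -0.1 ] q [ 1.5   0.63 -1.04  2.15  1.08  0.3  -0.43]
```

Request:
apply_moves --jaw '[-1,0,0.5,0.5,0.5]' --translation '[[-0.01,0.01,0.03],[-0.016,0.025,0.053],[-0.012,0.065,0.055],[-0.008,0.11,0.056],[-0.005,0.154,0.055]]' --angular '[[0,0,0],[0,0,0],[0,0,0],[0,0,0],[0,0,0]]'

```text
clock: 5.15
position: [0.4335, -0.1981, 0.2236]
tool_rot: [-1.048, -0.002, -1.695]
force: [1.9, 0.3, -0.1]
grip_width: 0.058
```

```bash
python3 go.py case 0 0 180
python3 - <<'E'
from workcell import cams
import cv2,pickle
f={n:cams.grab_frame(n) for n in("scene","wrist","top")};pickle.dump(f,open("f2.pkl","wb"))
a=cv2.resize(f["scene"]["pixels"][150:330,200:400],(400,360));b=cv2.resize(f["wrist"]["pixels"],(400,300))
import numpy as np
b=np.vstack([b,np.zeros((60,400,3),np.uint8)])
cv2.imwrite("pics/s3.png",np.hstack([a,b])[:,:,::-1])
E
```

```text
t 5.15 tcp case [  7.4  -5.1 193.9] F case [ 1.6  0.6 -1. ] w 0.058
target [ 0.4346 -0.1931  0.2079] shift [ 0.0011  0.005  -0.0157] turn [ 0.11 -0.06 -0.01] q [ 1.34  0.33 -1.11  2.34  0.99  0.23 -0.72]
```

View pics/s3.png

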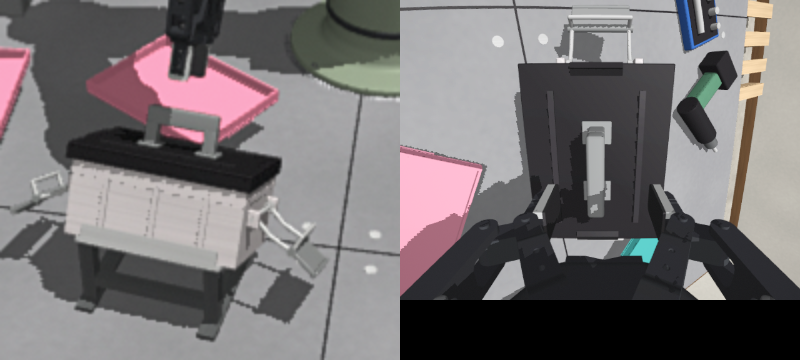

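Both clips are off: the left hangs fully open and the right is still falling. The handle is between the jaws, so I descend.

Request:
apply_moves --jaw '[0.5,0.5,0.5,0.5,0.5]' --translation '[[0.001,0.005,-0.015],[0.009,0.004,-0.028],[0.016,0.003,-0.041],[0.024,0.002,-0.055],[0.024,0.002,-0.055]]' --angular '[[0,0,0],[0,0,0],[0,0,0],[0,0,0],[0,0,0]]'

```text
clock: 5.8
position: [0.4581, -0.1981, 0.1666]
tool_rot: [-1.05, -0.0, -1.695]
force: [-0.5, 0.0, 0.4]
grip_width: 0.0642
```

```bash
python3 go.py case 0 0 133
python3 - <<'E'
from workcell import cams
import cv2,numpy as np
f={n:cams.grab_frame(n) for n in("scene","wrist")}
a=cv2.resize(f["scene"]["pixels"][150:330,200:400],(400,360));b=cv2.resize(f["wrist"]["pixels"],(400,300))
b=np.vstack([b,np.zeros((60,400,3),np.uint8)])
cv2.imwrite("pics/s4.png",np.hstack([a,b])[:,:,::-1])
E
```

```text
t 5.8 tcp case [ 1.000e-01 -2.100e+00  1.323e+02] F case [-0.2 -0.   0.6] w 0.0642
target [ 0.4579 -0.196   0.1672] shift [-0.0002  0.0021  0.0005] turn [ 0.01 -0.17 -0.02] q [ 1.1   0.46 -0.9   2.35  1.72  0.25 -1.44]
```

View pics/s4.png

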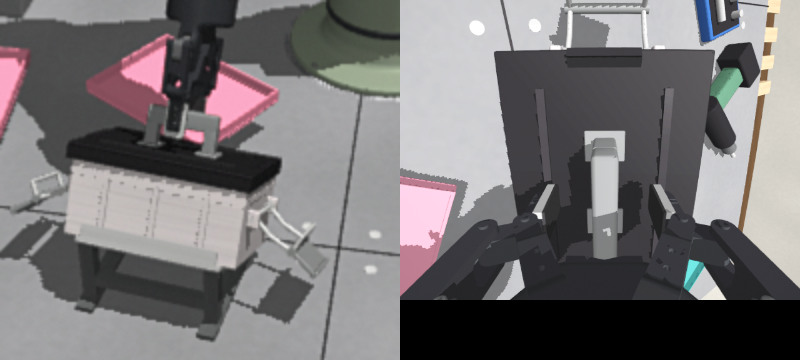

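The wrist view shows the bar at (605,210), centred between the pads at (543) and (663). Both clips are at rest, so I close the jaws.

Request:
apply_moves --jaw '[-0.3,-1,-1,-1,-1]' --translation '[[0,0,0],[0,0,0],[0,0,0],[0,0,0],[0,0,0]]' --angular '[[0,0,0],[0,0,0],[0,0,0],[0,0,0],[0,0,0]]' --newtons 80

```text
clock: 6.4
position: [0.4579, -0.1978, 0.1684]
tool_rot: [-1.048, -0.004, -1.694]
force: [-13.8, 1.2, 20.5]
grip_width: 0.0151
```

```bash
python3 go.py case 0 0 170; python3 go.py case 0 0 195
```

```text
t 6.4 tcp case [  0.8  -1.7 134. ] F case [-1.7 -0.6 24.6] w 0.0151
target [ 0.4396 -0.1937  0.1992] shift [-0.0184  0.004   0.0308] turn [ 0.21 -0.09 -0.07] q [ 1.1   0.46 -0.9   2.35  1.72  0.25 -1.44]
t 6.4 tcp case [  0.8  -1.7 134. ] F case [-1.7 -0.6 24.6] w 0.0151
target [ 0.4272 -0.1922  0.2208] shift [-0.0308  0.0056  0.0524] turn [ 0.21 -0.09 -0.07] q [ 1.1   0.46 -0.9   2.35  1.72  0.25 -1.44]
```

Request:
apply_moves --jaw '[-1,-1,-1,-1,-1]' --translation '[[-0.003,0.0,0.005],[-0.008,0.001,0.013],[-0.013,0.002,0.022],[-0.018,0.002,0.031],[-0.023,0.003,0.039]]' --angular '[[0,0,0],[0,0,0],[0,0,0],[0,0,0],[0,0,0]]'

```text
clock: 6.9
position: [0.4347, -0.1943, 0.2073]
tool_rot: [-1.049, -0.003, -1.694]
force: [-0.1, -0.8, -2.8]
grip_width: 0.015
```

```bash
python3 go.py case 0 0 195
python3 - <<'E'
from workcell import cams
import cv2,numpy as np
f={n:cams.grab_frame(n) for n in("scene","wrist")}
a=cv2.resize(f["scene"]["pixels"][150:330,200:400],(400,360));b=cv2.resize(f["wrist"]["pixels"],(400,300))
b=np.vstack([b,np.zeros((60,400,3),np.uint8)])
cv2.imwrite("pics/s5.png",np.hstack([a,b])[:,:,::-1])
E
```

```text
t 6.9 tcp case [-1.000e-01 -1.200e+00  1.794e+02] F case [-1.4 -0.8 -2.4] w 0.015
target [ 0.4272 -0.1922  0.2208] shift [-0.0076  0.0021  0.0136] turn [ 0.15 -0.13 -0.1 ] q [ 1.22  0.33 -0.98  2.36  1.2   0.18 -0.93]
```

View pics/s5.png

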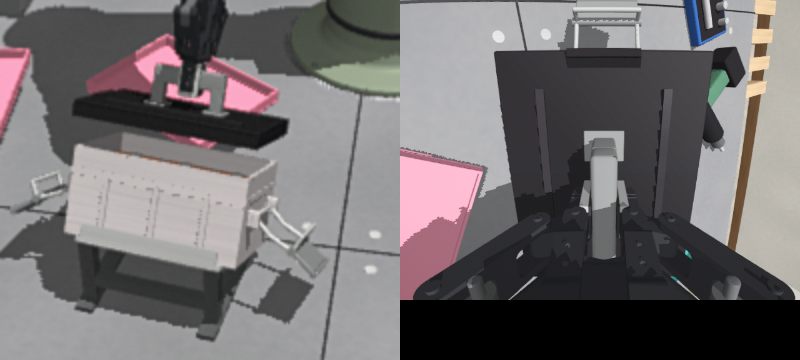

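The cover is held square and about 45 mm clear of the rim. Now I rise, level it and carry it to the board.

```bash
python3 go.py world 450 -190 280 -7.2;python3 go.py world 512 217 200 -4.8
```

```text
t 7.0 tcp case [  0.   -1.6 179.5] F case [-0.6 -0.7 -2.8] w 0.015
target [ 0.45 -0.19  0.28] shift [0.0153 0.0048 0.0725] turn [ 3.91 29.67 -0.15] q [ 1.22  0.33 -0.98  2.36  1.2   0.18 -0.93]
t 7.0 tcp case [  0.   -1.6 179.5] F case [-0.6 -0.7 -2.8] w 0.015
target [0.512 0.217 0.2  ] shift [ 0.0773  0.4118 -0.0075] turn [ 3.29 29.75  2.2 ] q [ 1.22  0.33 -0.98  2.36  1.2   0.18 -0.93]
```

Request:
apply_moves --jaw '[-1,-1,-1,-1,-1]' --translation '[[0.003,0.001,0.015],[0.006,0.002,0.03],[0.01,0.003,0.045],[0.013,0.004,0.06],[0.015,0.005,0.075]]' --angular '[[0.2,2,0],[0.6,5,0],[1.2,9,0],[2,14,0],[2.6,19,0]]'

```text
clock: 7.5
position: [0.4499, -0.1906, 0.2823]
tool_rot: [-1.387, 0.001, -1.697]
force: [-0.2, -2.0, -4.2]
grip_width: 0.0145
```

```bash
python3 go.py world 470 0 290 -7.2;python3 go.py world 512 217 200 -4.8
```

```text
t 7.5 tcp case [ 50.1   4.4 237. ] F case [-2.1 -2.  -3.6] w 0.0145
target [0.47 0.   0.29] shift [0.0201 0.1906 0.0077] turn [1.260e+00 1.046e+01 1.000e-02] q [ 1.34  0.45 -1.33  2.    0.57  0.91 -0.38]
t 7.5 tcp case [ 50.1   4.4 237. ] F case [-2.1 -2.  -3.6] w 0.0145
target [0.512 0.217 0.2  ] shift [ 0.0621  0.4076 -0.0823] turn [ 1.04 10.49  2.4 ] q [ 1.34  0.45 -1.33  2.    0.57  0.91 -0.38]
```

Request:
apply_moves --jaw '[-1,-1,-1,-1,-1]' --translation '[[0.006,0.03,0.005],[0.012,0.068,0.008],[0.02,0.106,0.008],[0.028,0.144,0.008],[0.036,0.182,0.008]]' --angular '[[0.3,2,0.4],[0.6,5,0.8],[0.9,7.5,1.2],[1.0,9.5,1.6],[1.0,10.5,2.4]]'

```text
clock: 8.0
position: [0.4871, -0.0068, 0.2892]
tool_rot: [-1.567, -0.002, -1.654]
force: [0.7, 0.0, -3.4]
grip_width: 0.0148
```

```bash
python3 go.py world 512 217 200 -4.8
```

```text
t 8.0 tcp case [ 65.8 191.4 236. ] F case [-1.1  0.1 -3.2] w 0.0148
target [0.512 0.217 0.2  ] shift [ 0.0249  0.2238 -0.0892] turn [ 0.15  0.18 -0.01] q [ 0.81  0.5  -1.25  1.87  0.53  1.16 -0.71]
```

Request:
apply_moves --jaw '[-1,-1,-1,-1,-1]' --translation '[[0.005,0.045,0.0],[0.01,0.09,-0.01],[0.015,0.135,-0.025],[0.02,0.18,-0.045],[0.025,0.224,-0.07]]' --angular '[[0.1,0.2,0],[0.1,0.2,0],[0.1,0.2,0],[0.1,0.2,0],[0.1,0.2,0]]'

```text
clock: 8.5
position: [0.5121, 0.2174, 0.219]
tool_rot: [-1.568, 0.0, -1.654]
force: [0.7, 0.8, -2.0]
grip_width: 0.0147
```

Request:
apply_moves --jaw '[-1,-1,-1]' --translation '[[0,0,0],[0,0,0],[0,0,0]]' --angular '[[0,0,0],[0,0,0],[0,0,0]]'

```text
clock: 8.8
position: [0.5117, 0.2149, 0.22]
tool_rot: [-1.57, 0.001, -1.654]
force: [-0.5, -0.4, -3.7]
grip_width: 0.0145
```

```bash
python3 go.py world 512 217 100 -4.8
python3 - <<'E'
from workcell import cams
import cv2,numpy as np,pickle
f={n:cams.grab_frame(n) for n in("scene","top")};pickle.dump(f,open("f3.pkl","wb"))
a=cv2.resize(f["scene"]["pixels"][180:380,360:580],(400,364));b=cv2.resize(f["top"]["pixels"][160:330,90:290],(400,340))
b=np.vstack([b,np.zeros((24,400,3),np.uint8)])
cv2.imwrite("pics/s6.png",np.hstack([a,b])[:,:,::-1])
E
```

```text
t 8.8 tcp case [ 28.4 414.4 177.6] F case [-2.2 -0.4 -3. ] w 0.0145
target [0.512 0.217 0.1  ] shift [ 0.0003  0.0021 -0.12  ] turn [-0.04  0.05 -0.05] q [ 0.23  0.67 -1.09  1.78  0.66  1.11 -1.17]
```

View pics/s6.png

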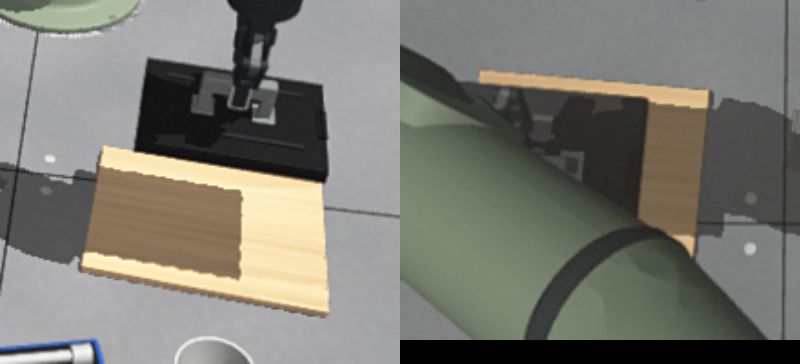

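Request:
apply_moves --jaw '[-1,-1,-1,-1,-1]' --translation '[[0,0.002,-0.03],[0,0.002,-0.06],[0,0.002,-0.09],[0,0.002,-0.118],[0,0.002,-0.135]]' --angular '[[0,0,0],[0,0,0],[0,0,0],[0,0,0],[0,0,0]]'

```text
clock: 9.4
position: [0.5113, 0.2162, 0.0838]
tool_rot: [-1.571, 0.001, -1.654]
force: [-0.1, -0.2, -3.3]
grip_width: 0.0148
```

Request:
apply_moves --jaw '[-1,-1,-1,-1,-1]' --translation '[[0,0,-0.004],[0,0,-0.008],[0,0,-0.011],[0,0,-0.013],[0,0,-0.014]]' --angular '[[0,0,0],[0,0,0],[0,0,0],[0,0,0],[0,0,0]]'

```text
clock: 9.9
position: [0.5114, 0.2178, 0.0717]
tool_rot: [-1.57, 0.002, -1.652]
force: [-1.0, -0.1, -4.0]
grip_width: 0.0146
```

Request:
apply_moves --jaw '[-1,-1]' --translation '[[0,0,-0.002],[0,0,-0.003]]' --angular '[[0,0,0],[0,0,0]]'

```text
clock: 10.1
position: [0.5111, 0.2178, 0.0683]
tool_rot: [-1.571, 0.002, -1.652]
force: [0.1, -0.3, -4.0]
grip_width: 0.0149
```

Request:
apply_moves --jaw '[-1,-1,-1,-1]' --translation '[[0,0,-0.001],[0,0,-0.002],[0,0,-0.003],[0,0,-0.003]]' --angular '[[0,0,0],[0,0,0],[0,0,0],[0,0,0]]'

```text
clock: 10.5
position: [0.511, 0.2178, 0.0652]
tool_rot: [-1.571, 0.002, -1.652]
force: [0.5, 0.2, -3.6]
grip_width: 0.0144
```

Request:
apply_moves --jaw '[-1,-1,-1,-1]' --translation '[[0,0,-0.001],[0,0,-0.002],[0,0,-0.002],[0,0,-0.002]]' --angular '[[0,0,0],[0,0,0],[0,0,0],[0,0,0]]'

```text
clock: 10.9
position: [0.5111, 0.2179, 0.0634]
tool_rot: [-1.571, 0.002, -1.652]
force: [-0.1, 1.5, -1.6]
grip_width: 0.0148
```

Contact is beginning: the load fell from about 4 N to 1.6 N. I settle a little more and then open.

Request:
apply_moves --jaw '[-1,-1,-1]' --translation '[[0,0,-0.001],[0,0,-0.001],[0,0,-0.001]]' --angular '[[0,0,0],[0,0,0],[0,0,0]]'

```text
clock: 11.2
position: [0.5112, 0.2179, 0.0631]
tool_rot: [-1.57, 0.002, -1.652]
force: [-4.5, -2.9, 16.6]
grip_width: 0.0148
```

Request:
apply_moves --jaw '[-0.5,-0.2,0.2,0.4,0.4]' --translation '[[0,0,0],[0,0,0],[0,0,0],[0,0,0],[0,0,0]]' --angular '[[0,0,0],[0,0,0],[0,0,0],[0,0,0],[0,0,0]]'

```text
clock: 11.7
position: [0.5111, 0.2178, 0.0623]
tool_rot: [-1.571, 0.002, -1.652]
force: [-0.4, -1.0, 0.2]
grip_width: 0.0597
```

Request:
apply_moves --jaw '[0.4,0.4,0.4,0.4,0.4]' --translation '[[0,0,0.01],[0,0,0.03],[0,0,0.06],[0,0,0.1],[0,0,0.14]]' --angular '[[0,0,0],[0,0,0],[0,0,0],[0,0,0],[0,0,0]]'

```text
clock: 12.2
position: [0.5106, 0.218, 0.2043]
tool_rot: [-1.572, 0.002, -1.651]
force: [-0.3, -0.0, 0.2]
grip_width: 0.0602
```

Request:
apply_moves --jaw '[0.4,0.4,0.4,0.4,0.4]' --translation '[[0,0,0.04],[-0.02,-0.03,0.08],[-0.04,-0.07,0.1],[-0.06,-0.11,0.11],[-0.07,-0.15,0.12]]' --angular '[[0,0,0],[0,0,0],[0,0,0],[0,0,0],[0,0,0]]'

```text
clock: 12.7
position: [0.4427, 0.0759, 0.3213]
tool_rot: [-1.57, 0.001, -1.651]
force: [0.4, 0.0, -0.4]
grip_width: 0.0596
```

Run:
```python
from workcell import cams,observe
from h import *
import pickle
f={n:cams.grab_frame(n) for n in("scene","top")};pickle.dump(f,open("f4.pkl","wb"))
a=cv2.resize(f["scene"]["pixels"][180:380,200:560],(800,444));cv2.imwrite("pics/s7.png",a[:,:,::-1])
b=cv2.resize(f["top"]["pixels"][180:310,100:440],(800,306));cv2.imwrite("pics/s8.png",np.vstack([a[:290],b])[:,:,::-1])
T=f["top"];s=observe();print(s["position"],s["force"])
```

```text
[0.44373383 0.07117309 0.3211968 ] [ 1.30672218 -0.09413984 -0.55187823]
```

View pics/s8.png

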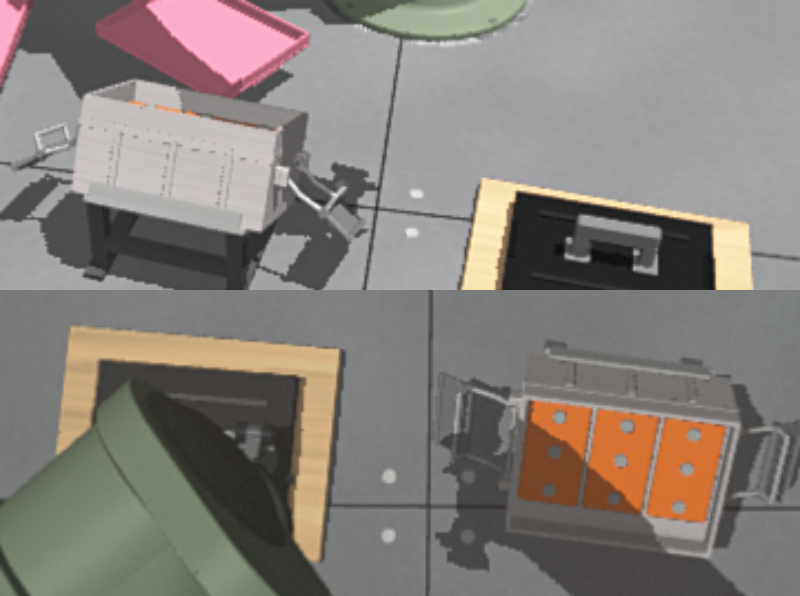

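Run:
```python
from h import *
import pickle
f=pickle.load(open("f4.pkl","rb"));T,S=f["top"],f["scene"];Rc,o=pickle.load(open("case.pkl","rb"))
for n,a,b in(("R",(782,465),(25,160)),("L",(445,405),(345,220))):
    X,e=tri(T,(100+a[0]/2.353,180+(a[1]-290)/2.353),S,(200+b[0]/2.222,180+b[1]/2.222));print(n,(Rc.T@(X-o)*1e3).round(),e.round(4))
for n,y,z in((1.4,171,51),(2.0,159,11)):
  for s in(1,-1):
    X=Rc@np.array([0,s*y,z])/1e3+o;print(n,s,(proj(T,X)[0]-[100,180])*2.353+[0,290],(proj(S,X)[0]-[200,180])*2.222)
g=S["pixels"][180:380,380:560];v=g.max(2);m=(v<60).astype(np.uint8)
c=max(cv2.findContours(m,0,2)[0],key=cv2.contourArea);q=cv2.approxPolyDP(cv2.convexHull(c),5,True)[:,0]+[380,180]
h=cv2.cvtColor(S["pixels"],cv2.COLOR_RGB2HSV);bm=cv2.inRange(h,(10,50,110),(28,255,255));bm[:,:380]=0
c=max(cv2.findContours(bm,0,2)[0],key=cv2.contourArea);qb=cv2.approxPolyDP(cv2.convexHull(c),6,True)[:,0]
print("cover z.03",[(p.tolist(),plane(S,p,.03).round(3).tolist()) for p in q]);print("board",[plane(S,p,.012).round(3).tolist() for p in qb])
```

```text
R [ -12. -174.   -1.] 0.0145
L [  8. 164.  12.] 0.0031
1.4 1 [433.42143174 430.17589476] [361.89100886 180.82168587]
1.4 -1 [797.76979079 478.55152251] [ 35.33006847 114.20361836]
2.0 1 [451.20079442 412.88302428] [342.98860156 218.09250037]
2.0 -1 [779.08256457 456.49821427] [ 41.52108401 154.40699925]
cover z.03 [([433, 267], [0.437, 0.126, 0.03]), ([519, 281], [0.45, 0.319, 0.03]), ([519, 334], [0.611, 0.303, 0.03]), ([425, 316], [0.593, 0.111, 0.03])]
board [[0.403, 0.088, 0.012], [0.421, 0.363, 0.012], [0.639, 0.345, 0.012], [0.617, 0.073, 0.012]]
```

View pics/s7.png

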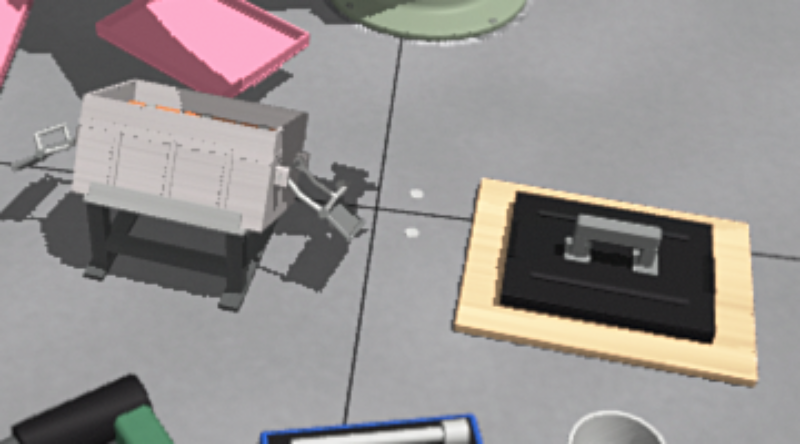

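The cover lies flat with plywood showing on all four sides. Both tabs are near where 2.0 rad predicts, and the loose items visible in this crop look to be in place. I hand the job in.

```bash
python3 -c "
from workcell import workorder;print(workorder.job_done())"
```

```text
the job is handed in; nothing more can be done
None
```

I flipped both bale clips open with the closed fingertips. I then lifted the cover square off the housing by its D-handle and laid it on the plywood board. The job was handed in at about 13 s of the 58 s allowed; it reports no verdict.

**Cover:** In the last scene picture it lies flat and right way up, with plywood showing on all four sides. I put the margins at about 20 mm or more. The gripper was at 62–63 mm height when it let go, against the 64 mm stated.

**Clips:** Both hang open. The left tab triangulated to within about 5 mm of its 2.0 rad position. The right tab was a poor match (14.5 mm gap between rays, from points read by eye), but its picture position fits 2.0 rad better than 1.4 rad.

**Disagreements:**
- The board's x position differed by about 10 mm between the two cameras. I left it because the margins were larger than that.
- The closing jaws pushed on the handle with about 25 N, and on the board with about 17 N just before release. Both are well under the limits.

**Loose items:** The arm stayed well away from the driver, socket set and bolt tin. I only looked at them in the last picture, where they are partly cut off, and did not measure them again.

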